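Set the mist feed valve

TASK

Set the feed of the incense workshop's mist line: first press the bleed valve's spring plunger right down to its stop, keep it down for about a second and let it come back up. Then take the wooden crank handle of the large handwheel, screw the valve shut (clockwise from above) to its stop, and open it again by exactly two full turns. Finish while still gripping the crank handle there, wheel at rest; leave the small drain wheel and everything else on the table alone.

Things in the scene. Friction and masses are not known exactly. Their poses are not given: they have to be found in the camera images.
- valve_base: the feed valve's fixed brass body on a dark 110 x 90 x 8 mm plate, bolted to the table; a copper stub pipe on each side (along its x). Origin under the plate's centre, on the wheel's upright axis. It and the bleed valve stand left and right of the robot's middle line, either way round. Within 75 mm of its axis nothing of it but the crank handle is higher than 110 mm.
- valve (a joint): turn of the large dark handwheel, rad: 0 = shut, hard stop; grows as it opens, anticlockwise seen from above; a full turn is 6.283, two turns 12.566; upper stop at 22 (3.5 turns). It starts 0.4 to 1.1 turns open. The wheel neither rises nor sinks as it turns, and stays where it is left: turning takes about 3 N at the handle.
- valve_axis (a point): point on the wheel's upright axis, 137 mm above the table, level with the middle of the crank handle (nothing solid there: hub top is 110 mm high). The wheel is 103 mm across, its rim 13 mm thick with its top 104.5 mm above the table, three spokes.
- handle_grip (a point): middle of the crank handle's grip: an upright round wooden bar, 18 mm in diameter, standing on the wheel's rim from 105 to 165 mm above the table, its axis 45 mm from the wheel's axis; this point is 137 mm above the table. The handle spins freely about its own axis, so a gripper can hold it and go round in a circle of 45 mm radius without turning.
- handle: the wooden crank handle itself (see handle_grip); origin on its axis at its lower end, 105 mm above the table; its axes turn with its free spin
- bleed (a joint): how far the bleed plunger is pressed, m: 0 = up, 0.012 = right down on its stop. Its spring pushes back with 3 N at the top and 8 N at the bottom and lifts it when let go.
- bleed_top (a point): centre of the top of the plunger's steel mushroom head, 36 mm across, 112 mm above the table when up. The head stands over a brass cylinder, 42 mm across, on a 70 mm square plate fixed to the table; it is pressed straight down by 12 mm.
- drain_base: the small drain valve's fixed brass foot, 70 mm across; origin under its centre
- drain (a joint): turn of the small drain wheel, rad, 0 at the start; a plain dark wheel, 80 mm across, 68 mm high, without a handle, standing at the far side in the middle. Not to be turned.
- bowl: loose blue plastic bowl, 120 mm across, 50 mm high; origin under its centre
- jar: loose amber glass jar with a steel cap, 60 mm across, 75 mm high; origin under its centre
- tin: loose can with a paper label, 70 mm across, 80 mm high; origin under its centre
- mug: loose white mug, 72 mm across, 80 mm high; origin under its centre
- mould: loose wooden pressing block, 120 x 50 x 30 mm; origin under its centre
- brush: loose brush lying flat, about 200 mm long; origin near its middle

How it is judged:
By the outcome, as a careful person would: the job done as asked, in the order asked, and still so for the second after the job is handed in, while the arm keeps its last pose, push and grip.
It also fails if it takes over 72 s, if anything falls off the work surface, if the arm or the gripper's body presses on something with over 40 N, if the wrist force passes 120 N, or if a joint passes its speed limit or range.

ROBOT

A 7-joint arm with a two-finger parallel gripper is mounted at the origin on the work surface. World frame = base frame: x ahead of the robot, y to its left, z up, the work surface at z = 0. Lengths are in m, angles in rad, forces in N, time in s.
With the tool pointing down it reaches from about 0.425 to 0.875 m from the base axis. Payload 4.7 kg.
Tool frame: the origin (TCP) lies between the finger pads, 19 mm behind the fingertips; this is the grasp point; z points along the fingers, y is the line along which they close (so a half turn about z gives the same grasp; the last joint's range is limited). The gripper opens to 87 mm and grips with 3 to 60 N. Pads are 19 mm wide; open, the fingers measure 117 mm over their backs; the gripper's body (75 mm by 190 mm) begins 51 mm behind the grasp point.
Start: joints at [0.014, 0.321, -0.07, 1.45, 0.023, 1.371, -0.057], TCP at [0.65, -0, 0.241] pointing down, gripper open.
Joint ranges: [-2.86, 2.86], [-0.3, 2.09], [-1.38, 1.24], [0.06, 2.45], [-1.56, 4.7], [0.09, 2.05], [-2.69, 2.69]. Speed limits (rad/s): [2.57, 2.57, 3.14, 3.14, 3.14, 3.14, 3.14].

INTERFACE

Orientations are given as a rotation vector (axis times angle).
In Python, from bench import ctrl gives the robot as it stands. The module is installed in compiled form; this text tells all that it offers.
- The arm moves only by the shell command python3 -m handwheel 'ROWS' [FORCE]. ROWS is JSON, a list of rows, each a list of 7 numbers: the finger opening in m, from 0 to 0.087, then the shift along the tool's x, y, z in m, then the turn, a rotation vector about the tool's x, y, z in degrees. A call has 1 to 12 rows; each row shifts and turns the commanded pose from where the row before left it, along the tool's axes as they then stand; what a row does not reach is not made up. A row lasts 1/8 s, in which the tool goes at most 62.5 mm and 10.7 degrees, less where a joint would pass 70% of its speed; a pose out of reach is approached as far as the arm can. A call is refused whole if a number of a shift passes 0.0625 or a number of a turn 10.7, either way. A call with a gripper value outside its range is refused whole. The fingers move at their own pace and stop on an object; FORCE is the grip in N (left out, the last holds). Time passes only in rows, so rows that do not move let the fingers close. It gives the time, the measured TCP pose, the force, the opening and the grip force at its end, in the units of the state.
- ctrl.get_state(): the state, without advancing time (a new reading comes with each control period).
- ctrl.get_image(name): name is "scene" or "side" or "wrist"; returns (picture, depth): 400x640x3 uint8, blue, green, red; 400x640 float32, m along the optical axis (not along the pixel's ray), 0 where there is no reading.
- ctrl.camera_info(name): a dict with "intrinsics" (3x3 intrinsics, pixels), "R" (3x3) and "t" (3): a world point X has camera coordinates R X + t. Camera axes: x right, y down, z forward; pixel columns grow to the right and rows downward; lengths in m; the calibration is good to about 2 mm. A picture is of the moment at which its call begins: read the wrist's pose just before it. camera_info takes no time and is no camera call; for the wrist camera it gives the pose at the moment of the call.
- ctrl.close_job(): hands the job in; it is judged then, once.
The state is a dict: "time": time; "joint_positions": joint angles; "qd": joint speeds; "joint_torque": joint torques, N m; "position": TCP position; "tool_rot": TCP orientation; "ft_force": force on the tool from outside, world axes, zero at the start; "torque": the same for the moment, N m; "grip_width": opening from 0.0 (shut) to 1.0 (fully open); "grip_force": force on a finger pad.
Only numpy, scipy, OpenCV 4.12 (cv2) and the standard library are available. Lean on these libraries where they do the work, as an engineer would, in place of code of your own. Each camera call takes 0.05 s, during which the arm holds its last target. There are 200 camera calls.

## Working session

There is one attempt and no reset: what is moved stays moved. The work goes in short steps, Python scripts to look and compute and a shell command to move; the robot and the scene stay as the last step left them, time stands still between calls to the robot, and variables do not carry over. Pictures are saved under pics/ and viewed, at most 10 in all, crops included, and the job is handed in when it is done.

```bash
mkdir -p pics
cat > h.py <<'E'
import numpy as np, cv2
from bench import ctrl
def grab(n):
    ci=ctrl.camera_info(n); im,d=ctrl.get_image(n); return im,d,np.array(ci["intrinsics"]),np.array(ci["R"]),np.array(ci["t"])
def cloud(d,K,R,t):
    v,u=np.indices(d.shape); p=np.stack([(u-K[0,2])/K[0,0]*d,(v-K[1,2])/K[1,1]*d,d],-1)
    return (p-t)@R
def proj(X,K,R,t):
    c=R@np.array(X)+t; return (K@c/c[2])[:2]
E
python3 - <<'E'
from h import *
s=ctrl.get_state(); print(s)
for n in("scene","side"):
    im,d,K,R,t=grab(n); cv2.imwrite(f"pics/{n}0.png",im); np.savez(f"{n}0.npz",im=im,d=d,K=K,R=R,t=t)
    print(n,-R.T@t,R[2], (d>0).mean())
E
```

```text
{'time': 0.0, 'joint_positions': array([ 0.01407773,  0.32184215, -0.07011123,  1.45165557,  0.02263302,
        1.37079066, -0.05685794]), 'qd': array([ 0.00050052,  0.00091718,  0.00014196, -0.00079067,  0.00055845,
       -0.00076953,  0.00060562]), 'joint_torque': array([-2.58547143e-04, -4.91284704e+01, -4.03903294e-01, -3.12526345e+01,
       -6.40594075e-02,  4.37659642e-02,  1.61017233e-04]), 'position': array([ 6.49492000e-01, -2.83605848e-05,  2.40159010e-01]), 'tool_rot': array([-2.22040904, -2.2206893 ,  0.0022484 ]), 'ft_force': array([-0.58475888, -0.05821906, -0.06246182]), 'torque': array([-0.0144431 ,  0.0249485 , -0.03609514]), 'grip_force': 0.0, 'grip_width': 0.9993138972685948}
scene [ 1.35084562 -0.54775798  1.00900303] [-0.63267372  0.3941173  -0.66662997] 0.99601171875
side [-0.06829558 -0.65212398  0.99571898] [ 0.45004805  0.52667663 -0.72115774] 0.99603125
```

View pics/scene0.png

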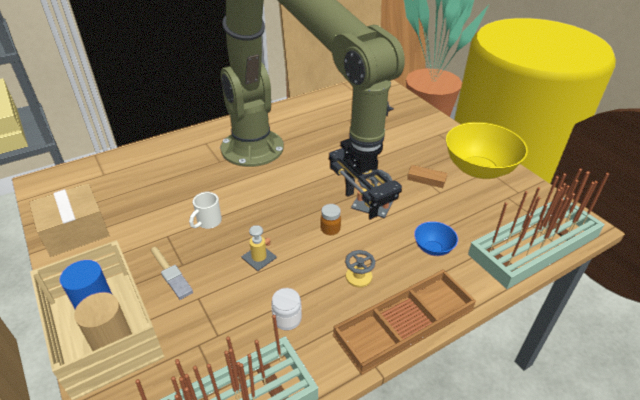

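View pics/side0.png

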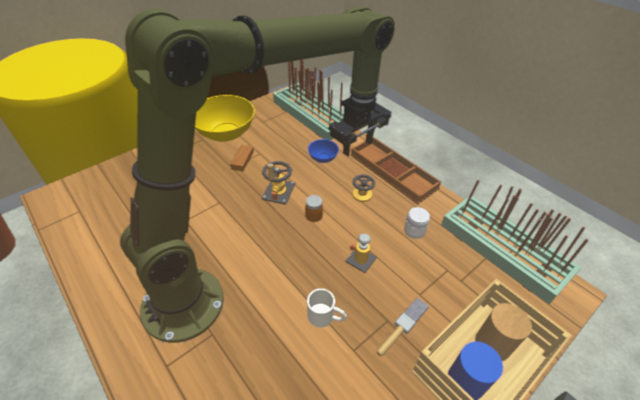

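The scene picture shows the bleed valve at (258,240), on the robot's right, and the feed valve mostly hidden behind the gripper at about (370,200). In the side picture the bleed head is at (364,240), the feed wheel at (278,172) and the drain wheel at (363,184).

Run:
```python
from h import *
from scipy.optimize import least_squares
for n,rois in(("side",{"bleed":(345,225,385,270),"valve":(255,150,300,205),"drain":(345,170,382,203),"jar":(300,190,328,225)}),("scene",{"bleed":(240,220,280,270),"drain":(340,245,380,290),"jar":(318,203,345,237)})):
    z=np.load(n+"0.npz"); P=cloud(z["d"],z["K"],z["R"],z["t"])
    for k,(a,b,c,e) in rois.items():
        q=P[b:e,a:c].reshape(-1,3)
        for lo,hi in((.06,.08),(.092,.108),(.108,.118),(.12,.175)):
            m=q[(q[:,2]>lo)&(q[:,2]<hi)]
            if len(m)>3: print(n,k,lo,len(m),np.median(m,0).round(4),m.min(0).round(3),m.max(0).round(3))
im=np.load("side0.npz")["im"]
cv2.imwrite("pics/c1.png",np.hstack([cv2.resize(im[145:210,250:305],None,fx=7,fy=7)[:455],cv2.resize(im[220:275,340:385],None,fx=7,fy=7,)[:455].copy() if 0 else cv2.resize(im[220:285,340:385],None,fx=7,fy=7)]))
```

```text
side bleed 0.06 122 [ 0.4791 -0.2183  0.068 ] [ 0.466 -0.234  0.06 ] [ 0.507 -0.192  0.08 ]
side bleed 0.092 21 [ 0.4769 -0.2191  0.1049] [ 0.47  -0.23   0.101] [ 0.501 -0.201  0.108]
side bleed 0.108 87 [ 0.4837 -0.2144  0.1114] [ 0.468 -0.23   0.108] [ 0.502 -0.197  0.117]
side valve 0.06 24 [0.4677 0.1793 0.0726] [0.447 0.165 0.062] [0.484 0.189 0.079]
side valve 0.092 305 [0.4671 0.1774 0.1017] [0.415 0.132 0.092] [0.515 0.235 0.108]
side valve 0.108 19 [0.4298 0.1592 0.1104] [0.418 0.153 0.108] [0.469 0.191 0.117]
side valve 0.12 70 [0.4246 0.1581 0.1485] [0.419 0.153 0.121] [0.437 0.169 0.17 ]
side drain 0.06 232 [ 0.6815 -0.0179  0.066 ] [ 0.646 -0.055  0.06 ] [0.721 0.021 0.073]
side jar 0.06 195 [0.4865 0.0134 0.0737] [ 0.463 -0.01   0.06 ] [0.517 0.043 0.078]
scene bleed 0.06 146 [ 0.4955 -0.2186  0.0699] [ 0.467 -0.234  0.06 ] [ 0.512 -0.193  0.08 ]
scene bleed 0.092 18 [ 0.5006 -0.2162  0.1052] [ 0.485 -0.23   0.101] [ 0.505 -0.198  0.108]
scene bleed 0.108 105 [ 0.4904 -0.2152  0.1127] [ 0.473 -0.23   0.108] [ 0.504 -0.198  0.118]
scene drain 0.06 452 [ 0.6876 -0.0188  0.0677] [ 0.647 -0.056  0.06 ] [0.725 0.022 0.076]
scene jar 0.06 248 [0.4957 0.0129 0.0749] [ 0.463 -0.01   0.06 ] [0.521 0.043 0.08 ]
```

View pics/c1.png

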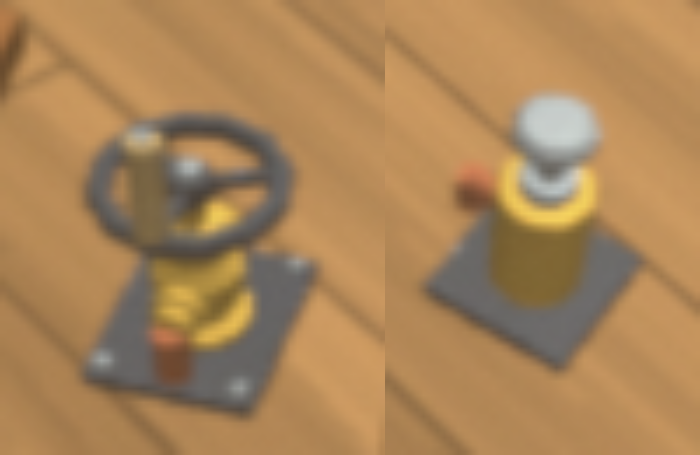

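The crop shows the crank handle at the wheel's near-left, with its top at about side (270,165), and the bleed head unobstructed. Depth gives bleed_top at about (0.487, -0.214, 0.112) in both views. The valve axis is at about (0.465, 0.183) and the handle at about (0.427, 0.161), a radius of about 44 mm, as it should be. Next I move over the bleed with the fingers shut.

```bash
python3 -m handwheel '[[0,-0.0357,-0.0271,0,0,0,0],[0,-0.0357,-0.0271,0,0,0,0],[0,-0.0357,-0.0271,0,0,0,0],[0,-0.0357,-0.0271,0,0,0,0],[0,-0.0357,-0.0271,0,0,0,0],[0,-0.0357,-0.0271,0,0,0,0],[0,0,0,0.03,0,0,0],[0,0,0,0.03,0,0,0],[0,0,0,0.03,0,0,0],[0,0,0,0,0,0,0],[0,0,0,0,0,0,0]]' 20
python3 -c "
from h import *
im,d,K,R,t=grab('scene'); print(proj([.487,-.214,.112],K,R,t)); cv2.imwrite('pics/s1.png',cv2.resize(im[150:300,180:420],None,fx=3,fy=3))"
```

```text
time: 1.48
position: [0.4879, -0.2144, 0.1522]
tool_rot: [2.221, 2.221, 0.001]
ft_force: [0.1, -0.1, 0.7]
grip_width: 0.01
grip_force: 0.0
[254.87366384 229.45073881]
```

View pics/s1.png

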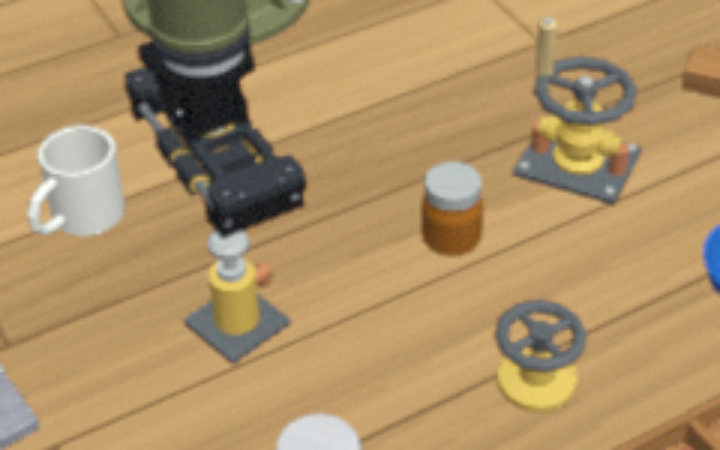

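The fingers stand right over the plunger head, at crop (228,240). The feed valve is now unobstructed, with its handle at crop (547,45). I press down in steps.

```bash
python3 -m handwheel '[[0,0,0,0.012,0,0,0],[0,0,0,0.01,0,0,0],[0,0,0,0.007,0,0,0],[0,0,0,0.004,0,0,0],[0,0,0,0,0,0,0]]'
```

```text
time: 2.15
position: [0.4878, -0.2143, 0.1192]
tool_rot: [2.221, 2.221, 0.001]
ft_force: [-3.0, 0.0, 7.0]
grip_width: 0.006
grip_force: 3.8
```

```bash
python3 -m handwheel '[[0,0,0,0.002,0,0,0],[0,0,0,0.001,0,0,0],[0,0,0,0,0,0,0]]'
```

```text
time: 2.52
position: [0.4879, -0.2144, 0.1189]
tool_rot: [2.221, 2.221, 0.001]
ft_force: [-7.6, 3.0, 22.6]
grip_width: 0.006
grip_force: 11.6
```

The plunger is on its stop: the force jumped to 23 N and z stalled at 0.119. I hold it for about a second, then lift.

```bash
python3 -m handwheel '[[0,0,0,0,0,0,0],[0,0,0,0,0,0,0],[0,0,0,0,0,0,0],[0,0,0,0,0,0,0],[0,0,0,0,0,0,0],[0,0,0,0,0,0,0],[0,0,0,0,0,0,0],[0,0,0,0,0,0,0]]'
python3 -m handwheel '[[0,0,0,-0.02,0,0,0],[0,0,0,-0.04,0,0,0],[0.087,0,0,-0.05,0,0,0],[0.087,0,0,-0.04,0,0,0],[0.087,0,0,0,0,0,0]]'
python3 - <<'E'
from h import *
im,d,K,R,t=grab("scene"); P=cloud(d,K,R,t)
q=P[215:270,235:285].reshape(-1,3); m=q[(q[:,2]>.1)&(q[:,2]<.12)]; print("bleed",np.median(m,0),m.max(0))
im2,d2,K2,R2,t2=grab("side"); P2=cloud(d2,K2,R2,t2)
for nm,I,Pc,K_,R_,t_ in(("scene",im,P,K,R,t),("side",im2,P2,K2,R2,t2)):
    near=(np.hypot(Pc[...,0]-.465,Pc[...,1]-.183)<.075)
    w=Pc[near&(Pc[...,2]>.101)&(Pc[...,2]<.1065)][:,:2]
    # circle fit to rim outer points: centre by hull min circle
    c,r=cv2.minEnclosingCircle(w.astype(np.float32)); print(nm,"wheel",c,r,len(w))
    h=near&(Pc[...,2]>.118)&(Pc[...,2]<.168); q=Pc[h]; print(" handle surf",q.shape,np.median(q,0),q[:,2].max())
    # push from surface toward axis: away from camera horizontally ~7mm (mean of visible half cylinder)
    C=-R_.T@t_; v=q.mean(0)[:2]-C[:2]; v/=np.linalg.norm(v); a=q.mean(0)[:2]+v*9*np.pi/4/1000; print(" handle axis",a, "rad",np.hypot(*(a-c)))
E
```

```text
time: 3.52
position: [0.4879, -0.2144, 0.1189]
tool_rot: [2.221, 2.221, 0.001]
ft_force: [-6.9, 2.9, 23.4]
grip_width: 0.002
grip_force: 11.6
time: 4.15
position: [0.4891, -0.2149, 0.2686]
tool_rot: [2.217, 2.217, 0.004]
ft_force: [0.0, -0.7, -0.4]
grip_width: 0.261
grip_force: 0.0
bleed [ 0.49153162 -0.21513347  0.11143619] [ 0.50766024 -0.19660433  0.11656711]
scene wheel (0.4688365161418915, 0.18325886130332947) 0.05203840881586075 265
 handle surf (87, 3) [0.43268217 0.15795256 0.14627198] 0.16776592219613648
 handle axis [0.42656299 0.16353601] rad 0.04664806544328197
side wheel (0.46501001715660095, 0.18472100794315338) 0.05040615797042847 180
 handle surf (70, 3) [0.42439287 0.15856738 0.14639014] 0.16637703426555678
 handle axis [0.42922059 0.16550065] rad 0.040623952279079646
```

The plunger is back up at 0.112. Averaging the two views gives the valve axis at (0.467, 0.184) and the handle at (0.428, 0.164). I go over the handle.

```bash
python3 -m handwheel '[[0.087,0.04,-0.006,0,0,0,0],[0.087,0.04,-0.006,0,0,0,0],[0.087,0.04,-0.006,0,0,0,0],[0.087,0.04,-0.006,0,0,0,0],[0.087,0.04,-0.006,0,0,0,0],[0.087,0.04,-0.006,0,0,0,0],[0.087,0.04,-0.006,0,0,0,0],[0.087,0.04,-0.006,0,0,0,0],[0.087,0.04,-0.006,0,0,0,0],[0.087,0.018,-0.005,0,0,0,0],[0.087,0,0,0,0,0,0],[0.087,0,0,0,0,0,0]]'
python3 -c "
from h import *
s=ctrl.get_state();im,d,K,R,t=grab('wrist');print(s['position'],s['tool_rot']);cv2.imwrite('pics/w1.png',im)
for X in([.467,.184,.1045],[.428,.164,.165]):print(proj(X,K,R,t))
np.savez('w1.npz',im=im,d=d,K=K,R=R,t=t)"
```

```text
time: 5.75
position: [0.4283, 0.1624, 0.2642]
tool_rot: [-2.223, -2.22, 0.003]
ft_force: [-0.3, -1.0, 0.2]
grip_width: 0.999
grip_force: 0.0
[0.42830437 0.16238977 0.26415359] [-2.22260405 -2.21959898  0.00314157]
[355.25334668 166.06678589]
[315.33813471 205.43259008]
```

View pics/w1.png

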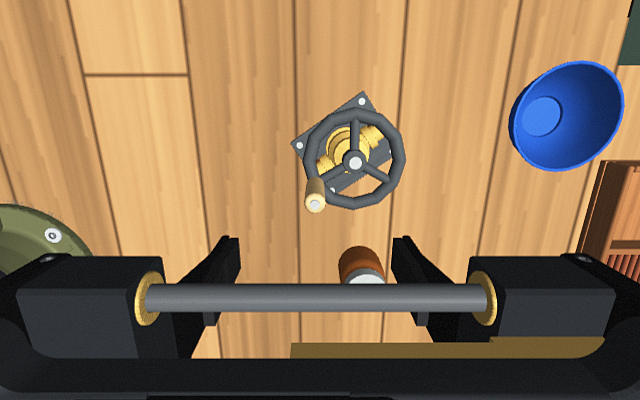

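The wrist picture shows the handle's top at (316,203), the hub's cap at (355,163) and the rim from 304 to 406 across. The predictions agree to within 3 px. I refine with rays.

Run:
```python
from h import *
z=np.load("w1.npz"); K,R,t,im,d=[z[k] for k in("K","R","t","im","d")]
C=-R.T@t
def ray(u,v,h):
    r=R.T@np.linalg.inv(K)@[u,v,1]; return C+r*(h-C[2])/r[2]
print("cam",C)
b,g,r=[im[...,i].astype(int) for i in range(3)]
# dark rim ellipse
m=((im.max(2)<110)&(im.max(2)-im.min(2).astype(int)<30)).astype(np.uint8); m[:95]=0; m[225:]=0; m[:,:295]=0; m[:,415:]=0
P=cloud(d,K,R,t); w=m.astype(bool)&(P[...,2]>.097)
q=P[w]; c,rad=cv2.minEnclosingCircle(q[:,:2].astype(np.float32)); print("rim depth",c,rad)
v,u=np.nonzero(w); X=np.array([ray(a,e,.0995)[:2] for a,e in zip(u,v)],np.float32); print("rim ray",cv2.minEnclosingCircle(X))
hm=(P[...,2]>.157)&(np.hypot(P[...,0]-.428,P[...,1]-.164)<.03); v,u=np.nonzero(hm); print("top px",u.mean(),v.mean(),len(u),ray(u.mean(),v.mean(),.163), P[hm].mean(0))
print("hub",ray(355,162.5,.110), "top",ray(316,203.5,.165))
```

```text
cam [0.42841599 0.24692796 0.40754812]
rim depth (0.46003806591033936, 0.1967860758304596) 0.059380389750003815
rim ray ((0.46431758999824524, 0.1890430897474289), 0.05228808522224426)
top px 318.8135132308336 359.53990168392426 9561 [0.43122604 0.0045065  0.163     ] [0.42914234 0.18755133 0.34234253]
hub [0.46592675 0.1886114  0.11      ] top [0.42853999 0.16566052 0.165     ]
```

Handle at (0.428, 0.165). I descend to 137 mm and grip it.

```bash
python3 -m handwheel '[[0.087,0.0025,0,0.04,0,0,0],[0.087,0,0,0.04,0,0,0],[0.087,0,0,0.03,0,0,0],[0.087,0,0,0.017,0,0,0],[0.087,0,0,0,0,0,0],[0,0,0,0,0,0,0],[0,0,0,0,0,0,0],[0,0,0,0,0,0,0],[0,0,0,0,0,0,0],[0,0,0,0,0,0,0]]' 25
python3 -c "
from h import *
im,d,K,R,t=grab('wrist');P=cloud(d,K,R,t);cv2.imwrite('pics/w2.png',im);print(ctrl.get_state()['torque'])"
```

```text
time: 7.05
position: [0.4285, 0.1663, 0.1384]
tool_rot: [2.221, 2.221, 0.0]
ft_force: [-0.0, 0.1, 0.0]
grip_width: 0.516
grip_force: 0.0
[-0.0122233  -0.00135963  0.03412043]
```

View pics/w2.png

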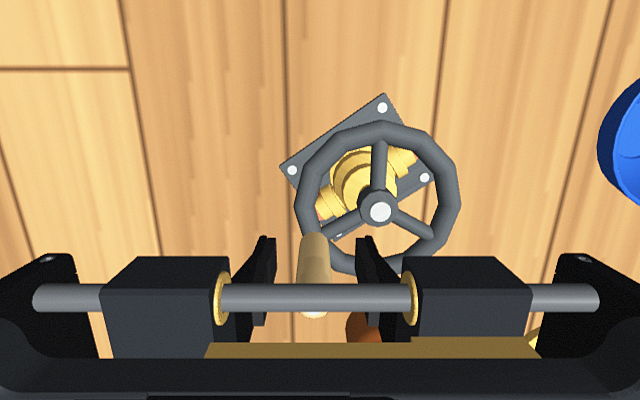

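The handle stands at (314,280), between the pads, which are still closing. The hub is at (380,211).

```bash
python3 -m handwheel '[[0,0,0,0,0,0,0],[0,0,0,0,0,0,0],[0,0,0,0,0,0,0],[0,0,0,0,0,0,0],[0,0,0,0,0,0,0],[0,0,0,0,0,0,0]]' 25
python3 -c "
from h import *
c=np.array([.466,.1865])
s=ctrl.get_state();print(s['ft_force'],s['position'])
p=s['position'][:2]-c;a=np.arctan2(p[1],p[0]);print(np.degrees(a),np.hypot(*p))
pts=c+.045*np.array([[np.cos(a-np.radians(15*k)),np.sin(a-np.radians(15*k))] for k in range(25)])
d=np.diff(pts,axis=0);print((d[:,::-1]*1000).round(1).tolist())"
```

```text
time: 7.85
position: [0.4278, 0.1661, 0.1382]
tool_rot: [-2.221, -2.221, 0.002]
ft_force: [-5.5, -1.5, 3.2]
grip_width: 0.198
grip_force: 25.0
[-5.53308334 -1.46958928  3.18177654] [0.4277677  0.1661261  0.13819092]
-151.94694924387443 0.043322100109381076
[[11.0, -4.1], [11.7, -1.1], [11.6, 1.9], [10.7, 4.9], [9.1, 7.5], [6.8, 9.6], [4.1, 11.0], [1.1, 11.7], [-1.9, 11.6], [-4.9, 10.7], [-7.5, 9.1], [-9.6, 6.8], [-11.0, 4.1], [-11.7, 1.1], [-11.6, -1.9], [-10.7, -4.9], [-9.1, -7.5], [-6.8, -9.6], [-4.1, -11.0], [-1.1, -11.7], [1.9, -11.6], [4.9, -10.7], [7.5, -9.1], [9.6, -6.8]]
```

Gripped. I turn clockwise in 15° rows, 90° first.

```bash
python3 -m handwheel '[[0,0.011,-0.0041,0,0,0,0],[0,0.0117,-0.0011,0,0,0,0],[0,0.0116,0.0019,0,0,0,0]]'
python3 -m handwheel '[[0,0.0107,0.0049,0,0,0,0],[0,0.0091,0.0075,0,0,0,0],[0,0.0068,0.0096,0,0,0,0]]'
```

```text
time: 8.22
position: [0.4227, 0.2002, 0.1381]
tool_rot: [-2.22, -2.22, 0.008]
ft_force: [-8.6, -1.9, 6.8]
grip_width: 0.197
grip_force: 25.0
time: 8.6
position: [0.4459, 0.2294, 0.1382]
tool_rot: [-2.218, -2.222, -0.0]
ft_force: [-5.6, 1.3, 3.0]
grip_width: 0.198
grip_force: 25.0
```

```bash
python3 -m handwheel '[[0,0.0041,0.011,0,0,0,0],[0,0.0011,0.0117,0,0,0,0],[0,-0.0019,0.0116,0,0,0,0]]'
python3 -m handwheel '[[0,-0.0049,0.0107,0,0,0,0],[0,-0.0075,0.0091,0,0,0,0],[0,-0.0096,0.0068,0,0,0,0]]'
```

```text
time: 8.98
position: [0.4819, 0.2314, 0.1382]
tool_rot: [-2.22, -2.222, -0.002]
ft_force: [-3.7, 2.1, 0.7]
grip_width: 0.201
grip_force: 25.0
time: 9.35
position: [0.5038, 0.2139, 0.1382]
tool_rot: [-2.211, -2.215, 0.0]
ft_force: [-20.7, 22.7, 6.4]
grip_width: 0.197
grip_force: 25.0
```

The force opposes clockwise motion at about 30 N, after 0.48 turn, so this looks like the stop. To confirm, I relax the push a little and read again, then nudge forward.

```bash
python3 -m handwheel '[[0,0.003,-0.002,0,0,0,0],[0,0,0,0,0,0,0],[0,0,0,0,0,0,0]]'
python3 -m handwheel '[[0,0.0015,-0.001,0,0,0,0],[0,0,0,0,0,0,0],[0,0,0,0,0,0,0]]'
python3 -c "
from h import *
from scipy.optimize import least_squares as L
p=np.array([[.4278,.1661],[.4227,.2002],[.4459,.2294],[.4819,.2314],[.5038,.2139]])
r=L(lambda c:np.hypot(*(p-c[:2]).T)-c[2],[.466,.186,.045]);print(r.x,r.fun);r=L(lambda c:np.hypot(*(p-c[:2]).T)-.045,[.466,.186]);print(r.x,r.fun)"
```

```text
time: 9.72
position: [0.5034, 0.2142, 0.1382]
tool_rot: [-2.215, -2.22, 0.001]
ft_force: [-10.2, 7.7, 3.5]
grip_width: 0.198
grip_force: 25.0
time: 10.1
position: [0.5034, 0.2143, 0.1382]
tool_rot: [-2.218, -2.22, 0.001]
ft_force: [-7.3, 5.1, 3.9]
grip_width: 0.198
grip_force: 25.0
[0.46622535 0.18934164 0.04489187] [ 1.56057074e-05 -3.25323574e-05  2.79728691e-05 -7.56755946e-06
 -3.47865962e-06]
[0.46629468 0.18922486] [-9.34404120e-05 -4.50280303e-05  5.53534311e-05 -3.03570142e-05
 -1.05545934e-04]
```

It is the stop: the position stayed at (0.5034, 0.2142) while the push fell away. The circle fit gives the axis at (0.4663, 0.1893) and r = 44.9 mm, and the stop at about 33.9°. Next I work out the opening rows.

```bash
python3 -c "
from h import *
c=np.array([.4663,.1893]);a=np.degrees(np.arctan2(.2142-c[1],.5034-c[0]));print(a)
t=np.radians(a+15*np.arange(25));p=.045*np.array([np.sin(t),np.cos(t)]).T
for r in np.diff(p,axis=0).round(4).tolist():print('[0,%g,%g,0,0,0,0]'%tuple(r),end=',')"
```

```text
33.867893707056005
[0,0.0088,-0.0078,0,0,0,0],[0,0.0065,-0.0098,0,0,0,0],[0,0.0038,-0.0111,0,0,0,0],[0,0.0007,-0.0117,0,0,0,0],[0,-0.0023,-0.0115,0,0,0,0],[0,-0.0052,-0.0105,0,0,0,0],[0,-0.0078,-0.0088,0,0,0,0],[0,-0.0098,-0.0065,0,0,0,0],[0,-0.0111,-0.0038,0,0,0,0],[0,-0.0117,-0.0007,0,0,0,0],[0,-0.0115,0.0023,0,0,0,0],[0,-0.0105,0.0052,0,0,0,0],[0,-0.0088,0.0078,0,0,0,0],[0,-0.0065,0.0098,0,0,0,0],[0,-0.0038,0.0111,0,0,0,0],[0,-0.0007,0.0117,0,0,0,0],[0,0.0023,0.0115,0,0,0,0],[0,0.0052,0.0105,0,0,0,0],[0,0.0078,0.0088,0,0,0,0],[0,0.0098,0.0065,0,0,0,0],[0,0.0111,0.0038,0,0,0,0],[0,0.0117,0.0007,0,0,0,0],[0,0.0115,-0.0023,0,0,0,0],[0,0.0105,-0.0052,0,0,0,0],
```

```bash
python3 -m handwheel '[[0,0.0088,-0.0078,0,0,0,0],[0,0.0065,-0.0098,0,0,0,0],[0,0.0038,-0.0111,0,0,0,0],[0,0.0007,-0.0117,0,0,0,0],[0,-0.0023,-0.0115,0,0,0,0],[0,-0.0052,-0.0105,0,0,0,0]]'
python3 -m handwheel '[[0,-0.0078,-0.0088,0,0,0,0],[0,-0.0098,-0.0065,0,0,0,0],[0,-0.0111,-0.0038,0,0,0,0],[0,-0.0117,-0.0007,0,0,0,0],[0,-0.0115,0.0023,0,0,0,0],[0,-0.0105,0.0052,0,0,0,0]]'
```

```text
time: 10.85
position: [0.4425, 0.227, 0.1383]
tool_rot: [-2.22, -2.222, -0.006]
ft_force: [1.3, 4.0, -2.9]
grip_width: 0.199
grip_force: 25.0
time: 11.6
position: [0.4297, 0.1624, 0.1382]
tool_rot: [-2.221, -2.221, 0.001]
ft_force: [-2.3, 4.2, -0.3]
grip_width: 0.197
grip_force: 25.0
```

Tracking well. Next come the second half of turn one and the first half of turn two.

```bash
python3 -m handwheel '[[0,-0.0088,0.0078,0,0,0,0],[0,-0.0065,0.0098,0,0,0,0],[0,-0.0038,0.0111,0,0,0,0],[0,-0.0007,0.0117,0,0,0,0],[0,0.0023,0.0115,0,0,0,0],[0,0.0052,0.0105,0,0,0,0],[0,0.0078,0.0088,0,0,0,0],[0,0.0098,0.0065,0,0,0,0],[0,0.0111,0.0038,0,0,0,0],[0,0.0117,0.0007,0,0,0,0],[0,0.0115,-0.0023,0,0,0,0],[0,0.0105,-0.0052,0,0,0,0]]'
python3 -m handwheel '[[0,0.0088,-0.0078,0,0,0,0],[0,0.0065,-0.0098,0,0,0,0],[0,0.0038,-0.0111,0,0,0,0],[0,0.0007,-0.0117,0,0,0,0],[0,-0.0023,-0.0115,0,0,0,0],[0,-0.0052,-0.0105,0,0,0,0],[0,-0.0078,-0.0088,0,0,0,0],[0,-0.0098,-0.0065,0,0,0,0],[0,-0.0111,-0.0038,0,0,0,0],[0,-0.0117,-0.0007,0,0,0,0],[0,-0.0115,0.0023,0,0,0,0],[0,-0.0105,0.0052,0,0,0,0]]'
```

```text
time: 13.1
position: [0.5062, 0.2098, 0.1382]
tool_rot: [2.221, 2.217, -0.006]
ft_force: [-2.6, -5.2, 4.5]
grip_width: 0.201
grip_force: 25.0
time: 14.6
position: [0.4303, 0.1616, 0.1382]
tool_rot: [2.222, 2.221, -0.001]
ft_force: [-1.2, 3.3, -0.3]
grip_width: 0.199
grip_force: 25.0
```

```bash
python3 -m handwheel '[[0,-0.0088,0.0078,0,0,0,0],[0,-0.0065,0.0098,0,0,0,0],[0,-0.0038,0.0111,0,0,0,0],[0,-0.0007,0.0117,0,0,0,0],[0,0.0023,0.0115,0,0,0,0],[0,0.0052,0.0105,0,0,0,0],[0,0.0078,0.0088,0,0,0,0],[0,0.0098,0.0065,0,0,0,0],[0,0.0111,0.0038,0,0,0,0],[0,0.0117,0.0007,0,0,0,0],[0,0.0115,-0.0023,0,0,0,0],[0,0,0,0,0,0,0]]'
python3 -m handwheel '[[0,0.0105,-0.0052,0,0,0,0],[0,0,0,0,0,0,0],[0,0,0,0,0,0,0]]'
```

```text
time: 16.1
position: [0.5096, 0.2016, 0.1382]
tool_rot: [-2.221, -2.222, 0.007]
ft_force: [-6.2, 0.4, 5.8]
grip_width: 0.198
grip_force: 25.0
time: 16.48
position: [0.5054, 0.2112, 0.1382]
tool_rot: [2.222, 2.22, -0.003]
ft_force: [-4.3, -2.3, 4.4]
grip_width: 0.198
grip_force: 25.0
```

About 4.6° short, so I add it, then check the circle for slip in the grip.

```bash
python3 -m handwheel '[[0,0.0031,-0.002,0,0,0,0],[0,0,0,0,0,0,0],[0,0,0,0,0,0,0]]'
python3 -c "
from h import *
from scipy.optimize import least_squares as L
p=np.array([[.4425,.2270],[.4297,.1624],[.5062,.2098],[.4303,.1616],[.5096,.2016],[.5054,.2112]])
r=L(lambda c:np.hypot(*(p-c[:2]).T)-.045,[.466,.186]);print(r.x,r.fun)
s=ctrl.get_state();x=s['position'][:2]
for c in(r.x,[.4663,.1893]):print(np.degrees(np.arctan2(x[1]-c[1],x[0]-c[0])),np.hypot(*(x-c)))
im,d,K,R,t=grab('wrist');cv2.imwrite('pics/w3.png',im)"
```

```text
time: 16.85
position: [0.5037, 0.2139, 0.1382]
tool_rot: [2.222, 2.219, -0.003]
ft_force: [-4.0, -3.7, 4.7]
grip_width: 0.199
grip_force: 25.0
[0.46633529 0.18875825] [6.16530968e-05 1.32047791e-04 7.71606574e-05 1.23304267e-04
 1.30319316e-04 5.20119435e-05]
33.95785724125768 0.04505969599237516
33.35779533903704 0.0447888103740438
```

View pics/w3.png

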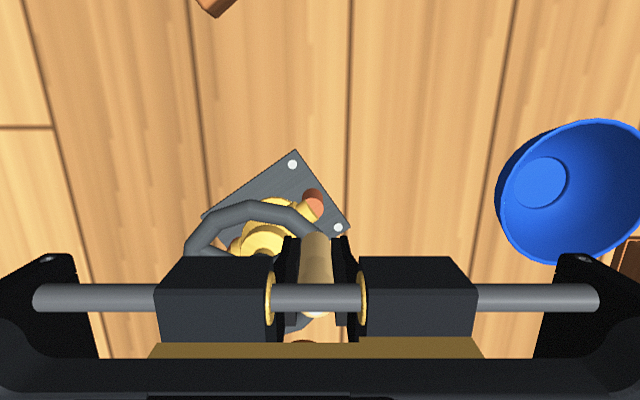

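The handle is still squarely in the pads at (316,270). The angle is within about 0.6° of the stop's angle after two turns, with negligible slip. I check that it stays at rest, then hand in.

```bash
python3 -m handwheel '[[0,0,0,0,0,0,0],[0,0,0,0,0,0,0],[0,0,0,0,0,0,0],[0,0,0,0,0,0,0],[0,0,0,0,0,0,0],[0,0,0,0,0,0,0]]' && python3 -c "
from h import *
s=ctrl.get_state();print(s['position'],abs(s['qd']).max());print(ctrl.close_job())"
```

```text
time: 17.65
position: [0.5037, 0.214, 0.1382]
tool_rot: [2.222, 2.219, -0.003]
ft_force: [-2.7, -3.6, 4.4]
grip_width: 0.2
grip_force: 25.0
[0.50371755 0.2139592  0.13818735] 0.0023336033007023567
the job is handed in; nothing more can be done
None
```

I pressed the bleed plunger to its stop, held it for about a second and let it come back up; then I shut the feed valve to its stop, opened it two full turns (within about 0.6° by my measurement), and handed the job in at 17.7 s with the crank handle still gripped and the wheel at rest.

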